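# Fill the gap in a row of bamboo cups standing in a tray

## Robot

A 6-joint arm with a two-finger parallel gripper is mounted at the origin on a cart in front of the work surface, level with it; the furniture and walls round the work are solid. World frame = base frame: x ahead of the robot, y to its left, z up, the work surface at z = 0. Lengths are in m, angles in rad, forces in N, time in s.
With the tool pointing down it reaches from about 0.35 to 0.85 m from the base axis. Payload 8.1 kg.
Tool frame: the origin (TCP) lies midway between the tips of the shut fingers; the grasp point (between the pads) lies robot.grip_depth behind it (robot.grip_depth is the distance from the TCP to the grasp point, in m); z points along the fingers, y is the line along which they close (so a half turn about z gives the same grasp; the last joint's range is limited). The gripper opens to 93 mm and grips with 3 to 60 N. Pads are 15 mm wide; open, the fingers measure 128 mm over their backs; the gripper's body (75 mm by 188 mm) begins 65 mm behind the grasp point.
Start: joints at [-1.273, 0.13, 1.488, -0, 1.523, -0.085], TCP at [0.224, -0.557, 0.219] pointing down, gripper open.
Joint ranges: [-2.96, 2.96], [-0.89, 2.26], [0.02, 2.5], [-1.34, 4.48], [0, 2.73], [-2.66, 2.66]. Speed limits (rad/s): [2.39, 2.39, 2.79, 3.14, 3.14, 3.14].

## Interface

Orientations are given as a rotation vector (axis times angle).
In Python, from plant import robot gives the robot as it stands.
- The arm moves only by the tool carry_out, never from a script. Its argument "rows" is a list of rows, each a list of 6 numbers: the shift along the tool's x, y, z in m, then the turn, a rotation vector about the tool's x, y, z in degrees. A call has 1 to 12 rows; each row is the pose to reach, as a shift and turn from the pose commanded when the call began, along the tool's axes at that moment; what a row does not reach only later rows make up. A row lasts 1/8 s, in which the tool goes at most 62.5 mm and 10.7 degrees, less where a joint would pass 70% of its speed; a pose out of reach is approached as far as the arm can. A call with a gripper value outside its range is refused whole. "jaw" is the closure in counts, from 0 (fully open) to 255 (shut), set as the call begins (left out, the last holds). The fingers move at their own pace and stop on an object; "force" is the grip in N (left out, the last holds). Time passes only in rows, so rows that repeat a pose let the fingers close. It gives the time, the measured TCP pose, the force, the opening and the grip force at its end, in the units of the state.
- robot.read_state(): the state, without advancing time (a new reading comes with each control period).
- robot.read_camera(name): name is "scene" or "top"; returns the picture (480x640x3 uint8, red, green, blue); there is no depth.
- robot.camera_model(name): a dict with "fx", "fy", "cx", "cy" (pixels), "R" (3x3) and "t" (3): a world point X has camera coordinates R X + t. Camera axes: x right, y down, z forward; pixel columns grow to the right and rows downward; lengths in m; the calibration is good to about 2 mm. A picture is of the moment at which its call begins. camera_model takes no time and is no camera call.
- robot.close_job(): hands the job in; it is judged then, once.
Trained networks look in the newest picture that a camera, given by its name, has taken for a name from the list of things; names that differ only in an ending like _2 or _b are one class to them, and where a whole thing is asked for, a point or a joint stands for the part that bears it (a point fixed in the world has none). Each returns a list of dicts, best first, with "conf" (0 to 1); they miss things now and then, are a little off and sometimes report something else, mostly with a low value. They report only what shows in the picture. A call takes as long as a camera call.
- robot.outline_of(camera, target): "pixels" (480x640 bool, what is visible of it) and "pixel" ([column, row] in pixels, amid what is visible of it).
The state is a dict: "t": time; "q": joint angles; "dq": joint speeds; "joint_torque": joint torques, N m; "tool_pos": TCP position; "orientation": TCP orientation; "force": force on the tool from outside, world axes, zero at the start; "wrist_torque": the same for the moment, N m; "opening": finger opening in m; "gripper_force": force on a finger pad.
Only numpy, scipy, OpenCV 4.12 (cv2) and the standard library are available. Lean on these libraries where they do the work, as an engineer would, in place of code of your own. Each camera call takes 0.05 s, during which the arm holds its last target. There are 200 camera calls.

## Task

Two tapered bamboo cups stand in the wooden tray with a gap between them. Take the matching bamboo cup that stands mouth up on the table to the left of the tray (not the one standing upside down beside it, nor the glass jar) and set it down in the gap, mouth up on the tray's floor and in line between the two. Do not shift or tip those two cups, and set the cup down rather than dropping it.

Things in the scene. Friction and masses are not known exactly. Their poses are not given: they have to be found in the camera images.
- spare_cup: Loose bamboo cup, tapered: 54 mm across at the base, 63 mm at 75 mm up, 66 mm at the rim, 100 mm tall, 75 g; mouth up on the table left (+y) of the tray. Bystanders, at least 35 mm clear of it: an upside-down bamboo cup (66 mm wide below, 95 mm tall, closed end up) and a glass jar (62 mm, 82 mm tall). Grip from above round its outside. Origin: centre of the underside; z up to the mouth.
- left_cup: The cup in the tray on the +y side of the gap, loose, same shape and size as the spare cup (54 mm base, 66 mm rim, 100 mm tall), standing mouth up on the tray's floor. Origin: centre of the underside; z up.
- right_cup: The cup in the tray on the -y side of the gap, otherwise as the left cup. Origin: centre of the underside; z up.
- gap (a point): Centre of the tray's floor, middle of the gap. Wooden tray, fixed, 160 x 240 mm, floor 5 mm and wall tops 37 mm above the table, walls 8 mm thick. Axes: y along the row (tray's long side) to the left cup, x across the row, z up. The cups stand about 77 mm either side, 88 mm free between their rims: fingers fit only on the two sides of the row (closing along x), not between the cups.

How it is judged:
By the outcome, as a careful person would: the job done as asked, in the order asked, and still so for the second after the job is handed in, with the robot touching nothing.
It also fails if it takes over 35 s, if anything falls off the work surface, if the arm or the gripper's body presses on something with over 40 N, if the wrist force passes 120 N, or if a joint passes its speed limit or range.

## Working session

There is one attempt and no reset: what is moved stays moved. The work goes in short steps, Python scripts to look and compute and a tool call to move; the robot and the scene stay as the last step left them, time stands still between calls to the robot, and variables do not carry over. Pictures are saved under pics/ and viewed, at most 10 in all, crops included, and the job is handed in when it is done.

Besides the shell and the picture viewer there is one more tool, called after ">>>" as name(argument=value, ...) on one line, values as JSON. carry_out: Moves the arm, as the interface text tells. Its arguments: {"type":"object","properties":{"rows":{"type":"array"},"jaw":{"type":"number"},"force":{"type":"number"}},"required":["rows"]}

```bash
mkdir -p pics; python3 - <<'E'
from plant import robot
import cv2,numpy as np
for c in("scene","top"):
    im=robot.read_camera(c); cv2.imwrite(f"pics/{c}0.png",im[:,:,::-1])
    m=robot.camera_model(c); print(c,m["fx"],m["cx"],m["cy"],np.round(m["R"],4).tolist(),np.round(m["t"],4).tolist(), np.round(-np.array(m["R"]).T@np.array(m["t"]),3))
    for n in("spare_cup","left_cup","right_cup","gap"):
        for d in robot.outline_of(c,n):
            ys,xs=np.nonzero(d["pixels"]); print(n,round(d["conf"],2),np.round(d["pixel"]),xs.min(),xs.max(),ys.min(),ys.max())
s=robot.read_state();print(s["t"],s["tool_pos"],s["orientation"],s["opening"],robot.grip_depth)
E
```

```text
scene 444.3731583168782 314.15733752396955 233.62101324251094 [[-0.8675, -0.4971, -0.0177], [-0.3031, 0.5566, -0.7735], [0.3944, -0.6657, -0.6335]] [0.47, 0.1696, 0.6873] [0.188 0.597 0.575]
spare_cup 0.64 [300. 306.] 279 322 271 342
left_cup 0.8 [313. 209.] 298 331 183 239
left_cup 0.68 [301. 304.] 279 322 272 342
right_cup 0.64 [357. 176.] 341 373 152 204
gap 0.8 [339. 221.] 271 396 168 261
top 565.4520029422899 320.23913723255873 236.8734320366129 [[-0.0248, -0.9997, -0.0063], [-0.9951, 0.0253, -0.0952], [0.0953, 0.004, -0.9954]] [0.0713, 0.5377, 0.9922] [0.442 0.054 1.039]
spare_cup 0.56 [229. 292.] 208 250 274 313
left_cup 0.81 [356. 229.] 339 376 211 249
right_cup 0.81 [447. 242.] 423 466 218 257
gap 0.63 [397. 241.] 328 467 188 287
0.5 [ 0.2241277  -0.55656791  0.21860179] [-3.08420055e+00 -5.97572962e-01 -1.99322829e-05] 0.09242800823133054 0.0188
```

View pics/scene0.png

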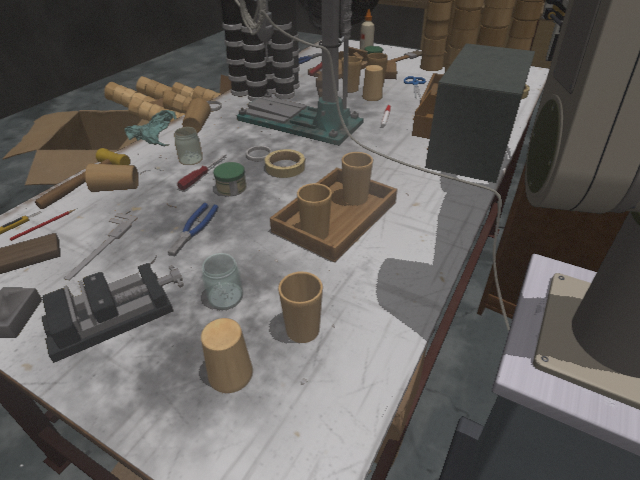

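View pics/top0.png

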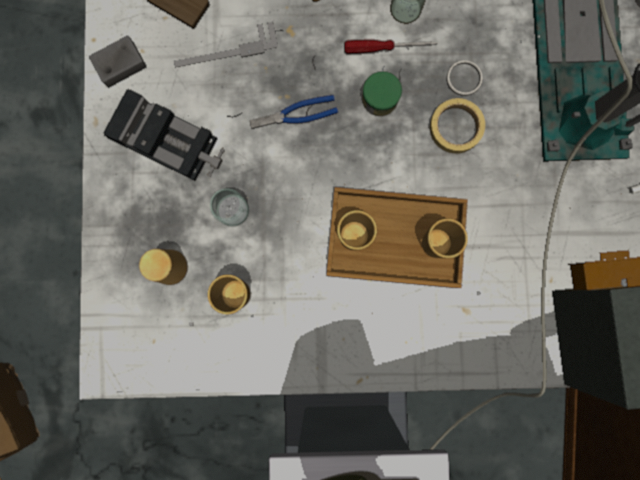

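The scene picture shows the spare cup at about (300,306), the inverted one at (227,355), the jar at (222,282) and the tray cups at (313,209) and (357,176). In the top picture the spare cup is at (229,292) and the tray centre at about (397,238).

```bash
cat > h.py <<'E'
from plant import robot
import numpy as np,cv2
from scipy.optimize import minimize
from scipy.spatial.transform import Rotation as Ro
M={c:robot.camera_model(c) for c in("scene","top")}
def proj(c,P):
    m=M[c];X=np.atleast_2d(P)@np.array(m["R"]).T+m["t"]
    return np.c_[m["fx"]*X[:,0]/X[:,2]+m["cx"],m["fy"]*X[:,1]/X[:,2]+m["cy"]]
A=np.linspace(0,2*np.pi,40,endpoint=False)
def ring(x,y,z,r): return np.c_[x+r*np.cos(A),y+r*np.sin(A),0*A+z]
def cup(p,z): return np.r_[ring(p[0],p[1],z,.027),ring(p[0],p[1],z+.1,.033)]
def tray(p):
    c,s=np.cos(p[2]),np.sin(p[2]);o=[]
    for z in(0,.037):
        for a,b in((-1,-1),(1,-1),(1,1),(-1,1)): o.append([p[0]+c*a*.08-s*b*.12,p[1]+s*a*.08+c*b*.12,z])
    return np.array(o)
def hull(c,P): return cv2.convexHull(proj(c,P).astype(np.float32))[:,0]
def sil(c,P):
    im=np.zeros((480,640),np.uint8);cv2.fillPoly(im,[np.round(hull(c,P)*16).astype(np.int32)],255,cv2.LINE_AA,4);return im/255.
def fit(model,masks,p0,step,ign={}):
    def cost(p):
        e=0
        for c,m in masks.items():
            d=np.abs(sil(c,model(p))-m)
            if c in ign:d=d*(1-ign[c])
            e+=d.sum()/m.sum()
        return e
    p0=np.array(p0);S=np.vstack([p0]+[p0+step*np.eye(len(p0))[i] for i in range(len(p0))])
    r=minimize(cost,p0,method="Nelder-Mead",options=dict(initial_simplex=S,xatol=1e-4,fatol=1e-4));return r.x,r.fun
def mask(c,n,near):
    ds=[d for d in robot.outline_of(c,n) if np.hypot(*(np.array(d["pixel"])-near))<20]
    return ds[0]["pixels"].astype(float) if ds else None
E
python3 - <<'E'
from h import *
near={"spare_cup":((300,306),(229,292)),"left_cup":((313,209),(356,229)),"right_cup":((357,176),(447,242)),"gap":((339,221),(397,241))}
mk={}
for n,q in near.items():
    mk[n]={c:m for c,qq in zip(("scene","top"),q) if (m:=mask(c,n,qq)) is not None}
res={}
for n,p0,z in(("spare_cup",(.34,.21),0),("left_cup",(.45,0),.005),("right_cup",(.43,-.15),.005)):
    f=lambda p:cup(p,z)
    print(n,[np.round(v,4) for v in fit(f,mk[n],p0,.03)],*[(c,np.round(fit(f,{c:m},p0,.03)[0],4)) for c,m in mk[n].items()])
    res[n]=fit(f,mk[n],p0,.03)[0]
ign={c:np.clip(sum(cv2.dilate(sil(c,cup(res[n],.005)),np.ones((7,7))) for n in("left_cup","right_cup")),0,1) for c in M}
for mm in(mk["gap"],{"top":mk["gap"]["top"]},{"scene":mk["gap"]["scene"]}):
    print("tray",[np.round(v,4) for v in fit(tray,mm,(.44,-.075,-.08),.03,ign)])
L,R=res["left_cup"],res["right_cup"];print("mid",(L+R)/2,"len",np.hypot(*(L-R)),"yaw",np.degrees(np.arctan2(-(L-R)[0],(L-R)[1])))
s=robot.read_state();T=Ro.from_rotvec(s["orientation"]).as_matrix();print(np.round(T,3));print([proj(c,[s["tool_pos"],np.array(s["tool_pos"])-.15*T[:,2]]).round() for c in M])
E
```

```text
spare_cup [array([0.441 , 0.2133]), np.float64(0.1263)] ('scene', array([0.4401, 0.2135])) ('top', array([0.4421, 0.2141]))
left_cup [array([ 0.5425, -0.004 ]), np.float64(0.3035)] ('scene', array([ 0.5432, -0.0073])) ('top', array([ 0.5425, -0.0031]))
right_cup [array([ 0.5252, -0.1554]), np.float64(0.2115)] ('scene', array([ 0.5254, -0.1564])) ('top', array([0.5339, 0.0458]))
tray [array([ 0.5361, -0.0812, -0.0884]), np.float64(0.098)]
tray [array([ 0.5365, -0.0798, -0.1288]), np.float64(0.0477)]
tray [array([ 0.5361, -0.0825, -0.0909]), np.float64(0.0438)]
mid [ 0.53385898 -0.07966683] len 0.15241229160465167 yaw -6.533113543487196
[[ 0.928  0.374  0.   ]
 [ 0.374 -0.928 -0.   ]
 [-0.     0.    -1.   ]]
[array([[556.,  67.],
       [580.,  -7.]]), array([[763., 436.],
       [864., 470.]])]
```

```bash
python3 - <<'E'
from h import *
m=M["top"];R=np.array(m["R"]);C=-R.T@m["t"]
for u,v in((625,105),(570,150),(548,250),(543,370),(480,405),(556,292),(570,390),(640,290)):
    d=R.T@[(u-m["cx"])/m["fx"],(v-m["cy"])/m["fy"],1]
    print(u,v,[(z,*np.round((C+d*(z-C[2])/d[2])[:2],2),*proj("scene",C+d*(z-C[2])/d[2])[0].astype(int)) for z in(0,.1,.2,.3,.4)])
E
```

```text
625 105 [(0, np.float64(0.78), np.float64(-0.52), np.int64(332), np.int64(115)), (0.1, np.float64(0.74), np.float64(-0.47), np.int64(333), np.int64(91)), (0.2, np.float64(0.71), np.float64(-0.41), np.int64(335), np.int64(62)), (0.3, np.float64(0.68), np.float64(-0.36), np.int64(337), np.int64(26)), (0.4, np.float64(0.65), np.float64(-0.3), np.int64(339), np.int64(-17))]
570 150 [(0, np.float64(0.69), np.float64(-0.41), np.int64(340), np.int64(136)), (0.1, np.float64(0.67), np.float64(-0.37), np.int64(341), np.int64(109)), (0.2, np.float64(0.64), np.float64(-0.32), np.int64(343), np.int64(78)), (0.3, np.float64(0.62), np.float64(-0.28), np.int64(345), np.int64(39)), (0.4, np.float64(0.6), np.float64(-0.23), np.int64(347), np.int64(-9))]
548 250 [(0, np.float64(0.51), np.float64(-0.36), np.int64(396), np.int64(160)), (0.1, np.float64(0.5), np.float64(-0.32), np.int64(397), np.int64(131)), (0.2, np.float64(0.49), np.float64(-0.28), np.int64(397), np.int64(96)), (0.3, np.float64(0.49), np.float64(-0.24), np.int64(398), np.int64(53)), (0.4, np.float64(0.48), np.float64(-0.2), np.int64(398
[... 1185 characters left out ...]
38), np.int64(501), np.int64(182)), (0.1, np.float64(0.27), np.float64(-0.34), np.int64(500), np.int64(150)), (0.2, np.float64(0.29), np.float64(-0.3), np.int64(498), np.int64(111)), (0.3, np.float64(0.31), np.float64(-0.26), np.int64(496), np.int64(65)), (0.4, np.float64(0.33), np.float64(-0.22), np.int64(494), np.int64(7))]
640 290 [(0, np.float64(0.43), np.float64(-0.52), np.int64(445), np.int64(140)), (0.1, np.float64(0.43), np.float64(-0.47), np.int64(445), np.int64(113)), (0.2, np.float64(0.43), np.float64(-0.41), np.int64(445), np.int64(81)), (0.3, np.float64(0.43), np.float64(-0.36), np.int64(444), np.int64(41)), (0.4, np.float64(0.43), np.float64(-0.3), np.int64(444), np.int64(-8))]
```

The box on the right, about 0.2 m tall, has to be cleared, so I lift first and then swing over.

>>> carry_out(rows=[[0,0,-0.05,0,0,0],[0,0,-0.1,0,0,0],[0,0,-0.15,0,0,0],[0,0,-0.19,0,0,0],[0.05,-0.03,-0.19,0,0,0],[0.1,-0.06,-0.19,0,0,-5],[0.15,-0.09,-0.19,0,0,-10],[0.2,-0.12,-0.19,0,0,-15],[0.25,-0.15,-0.19,0,0,-20],[0.3,-0.18,-0.19,0,0,-25],[0.35,-0.21,-0.19,0,0,-30],[0.39,-0.23,-0.19,0,0,-35]], jaw=0)

```text
t: 2.4
tool_pos: [0.5011, -0.1954, 0.409]
orientation: [2.758, 1.503, 0.001]
force: [0.0, 0.2, -0.1]
opening: 0.0931
gripper_force: 0.0
```

>>> carry_out(rows=[[0.03,-0.03,0,0,0,-3],[0.07,-0.06,0,0,0,-6],[0.11,-0.1,0,0,0,-10],[0.16,-0.14,0,0,0,-14],[0.2,-0.18,0,0,0,-18],[0.24,-0.21,0,0,0,-22],[0.27,-0.24,0,0,0,-25],[0.295,-0.26,0.03,0,0,-27],[0.31,-0.273,0.07,0,0,-27.5],[0.31,-0.273,0.12,0,0,-27.5],[0.31,-0.273,0.17,0,0,-27.5],[0.31,-0.273,0.17,0,0,-27.5]])

```text
t: 3.9
tool_pos: [0.4376, 0.2103, 0.2344]
orientation: [-2.324, -2.109, 0.012]
force: [-0.0, -0.4, 0.8]
opening: 0.0927
gripper_force: 0.0
```

```bash
cat > g.py <<'E'
from h import *
import sys
def go(tx,ty,tz=None):
    s=robot.read_state();T=Ro.from_rotvec(s["orientation"]).as_matrix()
    print(s["t"],np.round(s["tool_pos"],4),"tooly yaw",np.degrees(np.arctan2(T[1,1],T[0,1])),"shift",np.round(T.T@(np.array([tx,ty,tz if tz else s["tool_pos"][2]])-s["tool_pos"]),4))
E
python3 - <<'E'
from g import *
go(.441,.2135,.057)
im=robot.read_camera("scene");cv2.imwrite("pics/s1.png",im[200:440,160:480,::-1].repeat(2,0).repeat(2,1))
E
```

```text
3.9 [0.4376 0.2103 0.2344] tooly yaw -5.55668550224924 shift [0.0042 0.0045 0.1773]
```

View pics/s1.png

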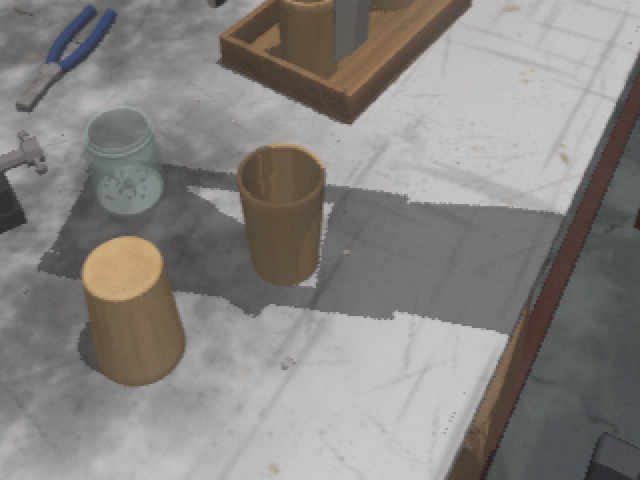

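The crop shows the cup upright and unobstructed below the gripper. I centre over it, then descend with a stop above the rim to correct.

>>> carry_out(rows=[[0.004,0.0045,0.02,0,0,0],[0.004,0.0045,0.05,0,0,0],[0.004,0.0045,0.08,0,0,0],[0.004,0.0045,0.09,0,0,0],[0.004,0.0045,0.09,0,0,0]])

```text
t: 4.58
tool_pos: [0.4462, 0.215, 0.1504]
orientation: [2.326, 2.11, 0.003]
force: [-0.5, -0.1, -0.1]
opening: 0.0931
gripper_force: 0.0
```

```bash
python3 -c "
from g import *
go(.441,.2135,.057)"
```

```text
4.575 [0.4462 0.215  0.1504] tooly yaw -5.578535134863224 shift [-0.0021 -0.0051  0.0934]
```

>>> carry_out(rows=[[-0.002,-0.005,0,0,0,0],[-0.002,-0.005,0.02,0,0,0],[-0.002,-0.005,0.045,0,0,0],[-0.002,-0.005,0.07,0,0,0],[-0.002,-0.005,0.09,0,0,0],[-0.002,-0.005,0.093,0,0,0],[-0.002,-0.005,0.093,0,0,0],[-0.002,-0.005,0.093,0,0,0]])

```text
t: 5.58
tool_pos: [0.4411, 0.2136, 0.0572]
orientation: [2.326, 2.11, 0.003]
force: [0.2, 0.2, 0.4]
opening: 0.0931
gripper_force: 0.0
```

>>> carry_out(rows=[[0,0,0,0,0,0],[0,0,0,0,0,0],[0,0,0,0,0,0],[0,0,0,0,0,0],[0,0,0,0,0,0],[0,0,0,0,0,0],[0,0,0,0,0,0],[0,0,0,0,0,0]], jaw=120, force=12)

```text
t: 6.58
tool_pos: [0.4401, 0.2133, 0.0557]
orientation: [2.327, 2.111, 0.0]
force: [0.8, -0.2, 1.0]
opening: 0.0648
gripper_force: 12.0
```

>>> carry_out(rows=[[0,0,-0.01,0,0,0],[0,0,-0.03,0,0,0],[0,0,-0.06,0,0,0],[0,0,-0.09,0,0,0],[0,0,-0.12,0,0,0],[0,0,-0.15,0,0,0],[0,0,-0.165,0,0,0],[0,0,-0.17,0,0,0],[0,0,-0.17,0,0,0]])

```text
t: 7.7
tool_pos: [0.4397, 0.2131, 0.2249]
orientation: [-2.326, -2.111, 0.001]
force: [-0.0, 0.2, -0.8]
opening: 0.0642
gripper_force: 12.0
```

>>> carry_out(rows=[[-0.01,0.005,0,0,0,0],[-0.035,0.015,0,0,0,0],[-0.065,0.028,0,0,0,0],[-0.1,0.043,0,0,0,0],[-0.135,0.058,0,0,0,0],[-0.17,0.073,0,0,0,0],[-0.205,0.088,0,0,0,0],[-0.235,0.102,0,0,0,0],[-0.26,0.113,0,0,0,0],[-0.277,0.12,0,0,0,0],[-0.283,0.123,0,0,0,0],[-0.283,0.123,0,0,0,0]])

```text
t: 9.2
tool_pos: [0.5349, -0.0803, 0.2253]
orientation: [-2.326, -2.11, 0.0]
force: [-0.4, 0.7, -0.4]
opening: 0.0644
gripper_force: 12.0
```

```bash
python3 - <<'E'
from g import *
go(.535,-.08)
for c in M:
    im=robot.read_camera(c);cv2.imwrite(f"pics/{c}2.png",im[60:300,220:540,::-1].repeat(2,0).repeat(2,1))
m=mask("scene","spare_cup",(0,0))
for d in robot.outline_of("scene","spare_cup"):
    x=d["pixels"].astype(float);print(d["conf"],np.round(d["pixel"]),[np.round(v,4) for v in fit(lambda p:cup(p,p[2]),{"scene":x},(.535,-.08,.17),.02)])
E
```

```text
9.2 [ 0.5349 -0.0803  0.2253] tooly yaw -5.583220691683887 shift [ 0.0003  0.0001 -0.    ]
0.73 [336. 117.] [array([ 0.5476, -0.1025,  0.1585]), np.float64(0.092)]
```

View pics/scene2.png

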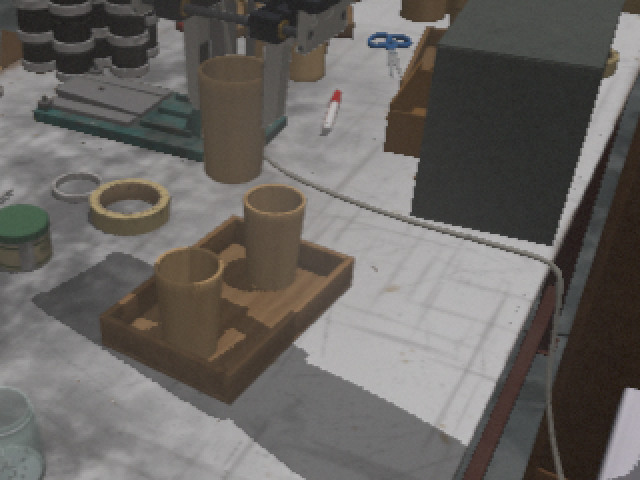

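The picture shows the cup held upright over the tray at crop (232,118), with the two tray cups undisturbed. I check its offset in the hand.

```bash
python3 - <<'E'
from g import *
for n,nr,p0,z in(("spare_cup",{"scene":(336,117)},(.535,-.08),.1695),("left_cup",{"scene":(313,209),"top":(356,229)},(.543,-.005),.005),("right_cup",{"scene":(357,176),"top":(447,242)},(.527,-.157),.005)):
    for c in nr:
        if c=="top": robot.read_camera(c)
        m=mask(c,n,nr[c])
        if m is not None: print(n,c,m.sum(),[np.round(v,4) for v in fit(lambda p:cup(p,z),{c:m},p0,.015)])
E
```

```text
spare_cup scene 1943.0 [array([ 0.5375, -0.082 ]), np.float64(0.1188)]
left_cup scene 1533.0 [array([ 0.5458, -0.01  ]), np.float64(0.1748)]
left_cup top 1217.0 [array([ 0.5425, -0.004 ]), np.float64(0.0944)]
right_cup scene 1442.0 [array([ 0.5249, -0.154 ]), np.float64(0.07)]
right_cup top 65.0 [array([ 0.5006, -0.1498]), np.float64(22.2096)]
```

>>> carry_out(rows=[[-0.001,0,0.01,0,0,0],[-0.001,0,0.03,0,0,0],[-0.001,0,0.05,0,0,0],[-0.001,0,0.07,0,0,0],[-0.001,0,0.09,0,0,0],[-0.001,0,0.11,0,0,0],[-0.001,0,0.13,0,0,0],[-0.001,0,0.145,0,0,0],[-0.001,0,0.155,0,0,0],[-0.001,0,0.159,0,0,0],[-0.001,0,0.16,0,0,0],[-0.001,0,0.16,0,0,0]])

```text
t: 11.25
tool_pos: [0.5354, -0.0815, 0.0663]
orientation: [2.326, 2.11, 0.001]
force: [0.4, -0.4, -0.4]
opening: 0.0647
gripper_force: 12.0
```

>>> carry_out(rows=[[0,0,0.001,0,0,0],[0,0,0.002,0,0,0],[0,0,0.003,0,0,0],[0,0,0.003,0,0,0]])

```text
t: 11.75
tool_pos: [0.5349, -0.0813, 0.0625]
orientation: [-2.327, -2.111, 0.0]
force: [-0.1, 0.4, -1.5]
opening: 0.0646
gripper_force: 12.0
```

>>> carry_out(rows=[[0,0,0.001,0,0,0],[0,0,0.0015,0,0,0],[0,0,0.002,0,0,0],[0,0,0.002,0,0,0]])

```text
t: 12.25
tool_pos: [0.535, -0.0814, 0.0607]
orientation: [2.327, 2.111, 0.0]
force: [-0.3, -0.4, 0.2]
opening: 0.0644
gripper_force: 12.0
```

```bash
python3 - <<'E'
from g import *
go(.535,-.081);print(robot.read_state()["force"])
im=robot.read_camera("scene");cv2.imwrite("pics/s3.png",im[120:280,240:440,::-1].repeat(3,0).repeat(3,1))
E
```

```text
12.25 [ 0.535  -0.0814  0.0607] tooly yaw -5.565013662900504 shift [0.0004 0.     0.    ]
[-0.30046153 -0.35199679  0.23661773]
```

View pics/s3.png

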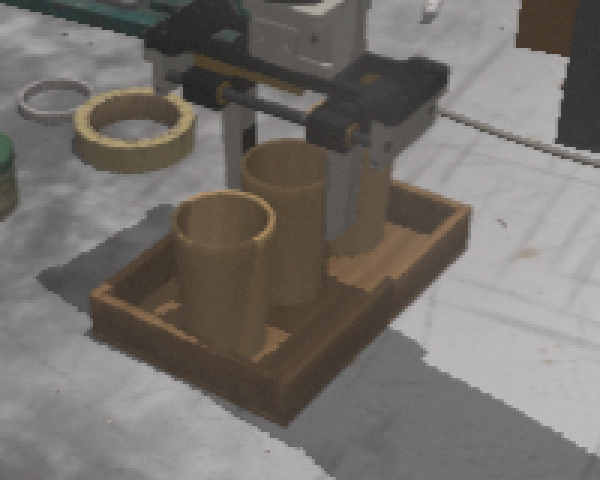

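The cup is between the two others at crop (285,230), just at the floor. I feel for contact.

>>> carry_out(rows=[[0,0,0.0005,0,0,0],[0,0,0.001,0,0,0],[0,0,0.001,0,0,0]])

```text
t: 12.68
tool_pos: [0.5353, -0.0814, 0.0605]
orientation: [2.326, 2.111, 0.001]
force: [-2.2, 0.8, 7.7]
opening: 0.0645
gripper_force: 12.0
```

Contact at 7.7 N. I release, wait, then withdraw straight up.

>>> carry_out(rows=[[0,0,0,0,0,0],[0,0,0,0,0,0],[0,0,0,0,0,0],[0,0,0,0,0,0],[0,0,0,0,0,0],[0,0,0,0,0,0]], jaw=0)

```text
t: 13.42
tool_pos: [0.5349, -0.0814, 0.0596]
orientation: [-2.327, -2.111, 0.0]
force: [-0.1, 0.4, 0.0]
opening: 0.0932
gripper_force: 0.0
```

>>> carry_out(rows=[[0,0,-0.01,0,0,0],[0,0,-0.03,0,0,0],[0,0,-0.06,0,0,0],[0,0,-0.1,0,0,0],[0,0,-0.14,0,0,0],[0,0,-0.18,0,0,0],[0,0,-0.22,0,0,0],[0,0,-0.25,0,0,0],[0,0,-0.25,0,0,0]])

```text
t: 14.55
tool_pos: [0.5363, -0.0817, 0.3137]
orientation: [2.323, 2.107, 0.006]
force: [-0.4, -0.1, -0.5]
opening: 0.093
gripper_force: 0.0
```

```bash
python3 - <<'E'
from g import *
go(.535,-.081)
im=robot.read_camera("scene");cv2.imwrite("pics/s4.png",im[120:280,240:440,::-1].repeat(3,0).repeat(3,1))
for d in robot.outline_of("scene","spare_cup")+robot.outline_of("scene","left_cup"):
    x=d["pixels"].astype(float);u=d["pixel"];print(round(d["conf"],2),np.round(u),[np.round(v,4) for v in fit(lambda p:cup(p,.005),{"scene":x},min([(.543,-.005),(.535,-.08),(.527,-.155)],key=lambda q:np.hypot(*(proj("scene",[*q,.055])[0]-u))),.015)])
E
```

```text
14.55 [ 0.5363 -0.0817  0.3137] tooly yaw -5.564396531671255 shift [ 0.0005 -0.0013 -0.    ]
0.66 [337. 186.] [array([ 0.5356, -0.0821]), np.float64(0.3187)]
0.78 [319. 206.] [array([ 0.5437, -0.0071]), np.float64(0.1531)]
```

View pics/s4.png

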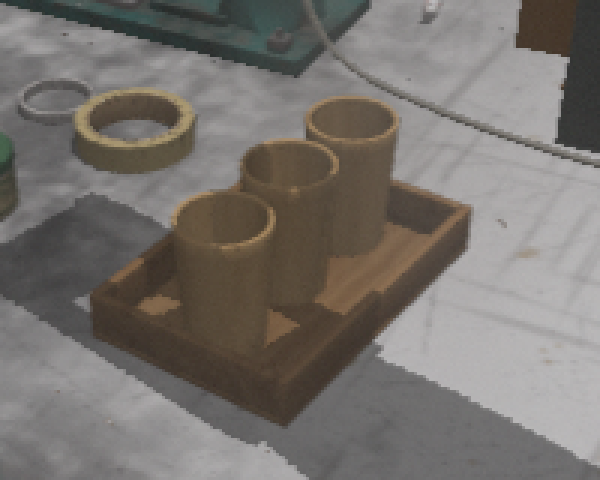

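The three cups stand upright in a row, with rims at crop (224,222), (290,168) and (353,122). The outer two have not moved and the gripper is clear.

```bash
python3 -c "
from plant import robot
print(robot.close_job())"
```

```text
the job is handed in; nothing more can be done
None
```

The spare cup now stands mouth up on the tray floor, in line between the two cups, which the camera shows unmoved; the job was handed in at about 15 s, and no verdict came back.

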